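# Load the battery pack into the sprung charging case

### The arm

A 6-joint arm with a two-finger parallel gripper is mounted at the origin on a cart in front of the work surface, level with it; the furniture and walls round the work are solid. World frame = base frame: x ahead of the robot, y to its left, z up, the work surface at z = 0. Lengths are in m, angles in degrees, forces in N, time in s.
With the tool pointing down it reaches from about 0.3 to 0.85 m from the base axis. Payload 5.4 kg.
Tool frame: the origin (TCP) lies at the very end of the fingers, on their centre line; the grasp point (between the pads) lies 19 mm behind it; z points along the fingers, y is the line along which they close (so a half turn about z gives the same grasp; the last joint's range is limited). The gripper opens to 85 mm and grips with 20 to 120 N. Pads are 22 mm wide; open, the fingers measure 114 mm over their backs; the gripper's body (76 mm by 85 mm) begins 54 mm behind the grasp point. The pads swing forward as they close: fully open they stand 13 mm farther back than shut.
Start: joints at [-79.704, 9.076, 91.501, -0, 79.423, -12.038], TCP at [0.218, -0.532, 0.231] pointing down, gripper open.
Joint ranges: [-166.64, 166.64], [-54.1, 131.32], [10.49, 154.53], [-73.88, 253.88], [9.74, 151.15], [-171.62, 171.62]. Speed limits (degrees/s): [147.25, 147.25, 180, 180, 180, 180].

### API

Orientations are given as [roll, pitch, yaw] about the fixed x, y, z axes, in that order (R = Rz(yaw) Ry(pitch) Rx(roll)).
In Python, from plant import arm gives the robot as it stands.
- The arm moves only by the tool arm_command, never from a script. Its argument "increments" is a list of rows, each an object with "rot": the turn, a rotation vector about the tool's x, y, z in degrees, a list of three; "travel": the shift along the tool's x, y, z in mm, a list of three; "gripper": the finger opening in mm, from 0 to 85.4. A call has 1 to 8 rows; each row shifts and turns the commanded pose from where the row before left it, along the tool's axes as they then stand; what a row does not reach is not made up. A row lasts 1/8 s, in which the tool goes at most 62.5 mm and 10.7 degrees, less where a joint would pass 70% of its speed; a pose out of reach is approached as far as the arm can. A call is refused whole if a number of a shift passes 62.5 or a number of a turn 10.7, either way. A call with a gripper value outside its range is refused whole. The fingers move at their own pace and stop on an object; "newtons" is the grip in N (left out, the last holds). Time passes only in rows, so rows that do not move let the fingers close. It gives the time, the measured TCP pose, the force, the opening and the grip force at its end, in the units of the state.
- arm.sense(): the state, without advancing time (a new reading comes with each control period).
- arm.camera(name): name is "side" or "top"; returns a dict with "img" (420x560x3 uint8, red, green, blue), "fov_y" (degrees; the focal length in pixels is half the picture's height over the tangent of half this angle, whatever the lens; pixels are square), "cx", "cy" (the principal point, pixels), "position" and "attitude" of the camera in the world. Camera axes: x right, y down, z forward; pixel columns grow to the right and rows downward; lengths in m; the calibration is good to about 2 mm. A picture is of the moment at which its call begins. There is no depth.
- arm.job_done(): hands the job in; it is judged then, once.
Trained networks look in a picture, given as the dict that the camera call returned (one of the last four; its "shot" number tells which), for a name from the list of things; names that differ only in an ending like _2 or _b are one class to them, and where a whole thing is asked for, a point or a joint stands for the part that bears it (a point fixed in the world has none). Each returns a list of dicts, best first, with "score" (0 to 1); they miss things now and then, are a little off and sometimes report something else, mostly with a low value. They report only what shows in the picture. A call takes as long as a camera call.
- arm.recognise(target, picture): "box" ([left, top, right, bottom] in pixels, round what is visible of it).
- arm.cut_out(target, picture): "pixels" (420x560 bool, what is visible of it) and "box" ([left, top, right, bottom] in pixels, round what is visible of it).
The state is a dict: "time_s": time; "joints": joint angles; "qd": joint speeds; "joint_torque": joint torques, N m; "tcp_pos": TCP position; "orientation": TCP orientation; "force": force on the tool from outside, world axes, zero at the start; "ft_torque": the same for the moment, N m; "grip_width": finger opening in m; "grip_force": force on a finger pad.
Only numpy, scipy, OpenCV 4.12 (cv2) and the standard library are available. Lean on these libraries where they do the work, as an engineer would, in place of code of your own. Each camera call takes 0.05 s, during which the arm holds its last target. There are 200 camera calls.

### The job

Swing the green case's lid up past its balance point so that its springs hold it open by themselves. Then take the orange battery pack and clip it into the case with its black contact end under the lip of the yellow sprung carriage: go in tilted, press the carriage back with the pack, and lower the other end behind the steel stop, so that the pack lies flat and straight on the floor, clamped between carriage and stop. Leave the lid standing open, and do not disturb the bottle, the tape roll or the screwdriver.

Things in the scene. Friction and masses are not known exactly. Their poses are not given: they have to be found in the camera images.
- case: Fixed green tray 170x150x52 mm (x, y, z), floor 8 mm, walls 6 mm; origin centre of underside, x from front wall (robot's side) to hinge. On y = 0: yellow carriage, face at rest x = -33 mm; steel stop bar, face x = +47, back +57, 54 wide, top z = 23 mm. Gap 80 mm at rest, 99 at most. Behind the stop only low ribs up to the rear wall at x = 79; free finger room at both sides. Lid shut at the start.
- lid (a joint): Lid angle, rad: 0 shut, 1.7 fully open (a little past upright). Flat green plate 6 mm thick, 0.35 kg, hinged along the case's y at its far side; hinge springs carry part of its weight. Let go below about 1.1 rad it falls shut; beyond about 1.25 rad the springs swing it fully open and hold it. Lifting at the tab takes under 2 N.
- lid_hinge (a point): Middle of the lid's hinge line, on the plate's mid thickness, at (87, 0, 55.5) mm in the case's frame.
- lid_tab (a point): Front edge of the black grab tab, mid front of the lid, at mid thickness, 199 mm from the hinge line. Tab 80 mm wide, 6 mm thick, standing out 26 mm beyond the front wall when shut, nothing below it down to the work surface: a fingertip reaching under it can push it up.
- carriage (a joint): Travel of the yellow carriage in m: 0 at rest, grows as it is pressed towards the case's front wall (the case's -x), hard stop at 0.019. The spring pushes it back with 3 N at rest, plus 0.35 N per mm (about 9.7 N at the hard stop).
- carriage_face (a point): Centre of the carriage face that looks to the stop (case +x), 24 mm above the case's underside; moves with the carriage. Carriage 54 mm wide; at its top a lip overhangs the face by 8 mm, underside 43.5 mm, top 47.5 mm above the case's underside, so the pack cannot go in level from above.
- stop_top (a point): Middle of the upper edge of the steel stop's face, at (47, 0, 23) mm in the case's frame.
- pack: Loose orange battery pack, block 90x40x30 mm (x, y, z), 0.2 to 0.4 kg, lying flat on the closed clear lid of a white parts organiser (37 mm up). Origin centre of underside; x from the black contact end (-x) to the orange end with vent slots (+x). In the case it ends level on the floor, its x along the case's x, carriage pressed back 10 mm.
- pack_contacts (a point): Centre of the pack's end face with the brass contacts (black end).
- flux_bottle: Bystander: small standing bottle with a black cap, 30 x 30 x 68 mm, origin at the centre of its underside.
- tape_black: Bystander: black tape roll lying flat, 63 x 62 x 19 mm, origin at the centre of its underside. Beyond it stands a fixed grey instrument with a finned front, 150 mm tall, between the organiser and the case: carry things round in front of it or above it.
- screwdriver_cross: Bystander: blue screwdriver, 172 mm long, 26 mm thick, lying between the organiser and the case; origin at the middle of its length, on its underside.

How it is judged (in metres and radians):
On the way, in this order (a step that is already met when the one before it is completed fails the run):
1. the lid stands open on its springs, touched by nothing (value of joint lid above 1.5 rad and contact force between lid and anything else below 0.3 N), for 0.2 s.
2. the pack itself presses the carriage back (value of joint carriage above 0.006 m and contact force between pack and carriage above 2 N), for 0.1 s.
At the end, for the whole second after the job is handed in: Pack flat on the case floor (within 3 mm, 4 degrees), contact end under the lip, within 12 mm of the centre line and 7 degrees of straight, clamped against the stop by the carriage (pressed back 7.5 to 13.5 mm); lid open beyond 1.5 rad; pack at rest (value of joint lid above 1.5 rad and value of joint carriage between 0.0075 and 0.0135 m and contact force between pack and carriage above 2 N and z of pack in the frame of case between 0.005 and 0.011 m and x of pack in the frame of case between -0.002 and 0.005 m and y of pack in the frame of case between -0.012 and 0.012 m and x of pack_contacts in the frame of case below -0.03 m and angle between pack's own z axis and vertical below 0.07 rad and angle between the x axis of pack and the x axis of case, either way round below 0.12 rad and linear speed of pack below 0.01 m/s); the robot touches nothing.
It fails at once if the bottle is moved by more than 30 mm or knocked over (distance of flux_bottle from where it was at the start of the episode above 0.03 m or angle between flux_bottle's own z axis and vertical above 0.5 rad).
It fails at once if the tape roll is moved by more than 30 mm (distance of tape_black from where it was at the start of the episode above 0.03 m).
It fails at once if the screwdriver is moved by more than 30 mm (distance of screwdriver_cross from where it was at the start of the episode above 0.03 m).
It also fails if it takes over 61 s, if anything falls off the work surface, if the arm or the gripper's body presses on something with over 40 N, if the wrist force passes 120 N, or if a joint passes its speed limit or range.

## Working session

There is one attempt and no reset: what is moved stays moved. The work goes in short steps, Python scripts to look and compute and a tool call to move; the robot and the scene stay as the last step left them, time stands still between calls to the robot, and variables do not carry over. Pictures are saved under pics/ and viewed, at most 10 in all, crops included, and the job is handed in when it is done.

Besides the shell and the picture viewer there is one more tool, called after "Request:" by a JSON object that holds its "fn" and its "kwargs", one argument or row to a line. arm_command: Moves the arm, as the interface text tells. Its arguments: {"type":"object","properties":{"increments":{"type":"array","items":{"type":"object","properties":{"rot":{"type":"array","items":{"type":"number"}},"travel":{"type":"array","items":{"type":"number"}},"gripper":{"type":"number"}}}},"newtons":{"type":"number"}},"required":["increments"]}

```bash
mkdir -p pics; ls; python3 - <<'E'
from plant import arm
import cv2
for n in ("top","side"):
    p=arm.camera(n); cv2.imwrite(f"pics/{n}0.png",p["img"][:,:,::-1])
    print(n,{k:v for k,v in p.items() if k!="img"})
    for t in ("case","lid","lid_tab","pack","flux_bottle","tape_black","screwdriver_cross"):
        r=arm.recognise(t,p); print(t,[(x["box"],round(x["score"],2)) for x in r[:2]])
print(arm.sense())
E
```

```text
pics
top {'fov_y': 44.00182666319925, 'cx': 278.6390359612963, 'cy': 210.59909209499216, 'position': array([ 0.40601909, -0.1023923 ,  1.13847764]), 'attitude': array([-174.13760533,    0.45970623,  -91.40998309]), 'shot': 1}
case [([329.0, 143.8, 404.9, 246.3], 0.92)]
lid [([182.4, 196.2, 215.4, 239.1], 0.68), ([332.1, 147.7, 403.6, 244.9], 0.59)]
lid_tab [([329.9, 150.0, 401.3, 242.0], 0.64), ([183.1, 198.8, 215.3, 242.2], 0.58)]
pack [([185.8, 196.4, 219.9, 243.7], 0.85)]
flux_bottle [([293.6, 237.4, 309.1, 251.5], 0.46)]
tape_black [([283.9, 175.6, 313.3, 204.5], 0.57), ([184.9, 196.0, 215.9, 242.2], 0.55)]
screwdriver_cross [([242.9, 176.0, 259.6, 249.0], 0.91)]
side {'fov_y': 47.923673462118, 'cx': 282.7298459602729, 'cy': 208.86863195499308, 'position': array([ 1.48286483, -0.08984391,  0.62989167]), 'attitude': array([-120.94769669,   -1.13035299,   90.21075188]), 'shot': 2}
case []
lid [([154.8, 187.9, 232.4, 238.3], 0.66)]
lid_tab [([154.5, 192.3, 235.3, 234.6], 0.69)]
pack [([333.5, 189.5, 353.8, 223.6], 0.6)]
flux_bottle [([256.6, 185.6, 262.1, 205.3], 0.52)]
tape_black []
screwdriver_cross []
{'time_s': 0.8, 'joints': array([-7.97042348e+01,  9.07288395e+00,  9.15011211e+01,  8.18839179e-04,
        7.94233144e+01, -1.20399096e+01]), 'qd': array([-0.04159026, -0.04360318,  0.02383968, -0.02680199,  0.00044353,
       -0.03590439]), 'joint_torque': array([-5.07883851e-04, -3.95977879e+01, -3.31687903e+01, -2.91323304e-04,
        5.52516613e-04, -4.05592914e-06]), 'tcp_pos': array([ 0.21848198, -0.53186382,  0.2313284 ]), 'orientation': array([ 1.79997211e+02, -2.28085367e-04,  2.23355245e+01]), 'force': array([-0.51149963,  0.33765212, -0.0469116 ]), 'ft_torque': array([-0.06998197,  0.02677983, -0.03264136]), 'grip_force': 0.0, 'grip_width': 0.08537701000670314}
```

```bash
python3 - <<'E'
import cv2
a=cv2.imread("pics/top0.png")[110:290,150:440]
cv2.imwrite("pics/top0c.png",cv2.resize(a,None,fx=2.7,fy=2.7,interpolation=cv2.INTER_CUBIC))
E
```

```text
(no output)
```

View pics/top0c.png

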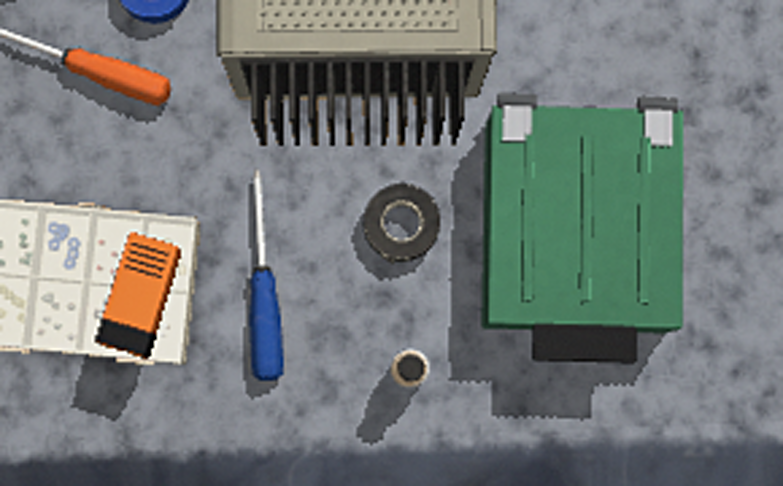

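View pics/side0.png

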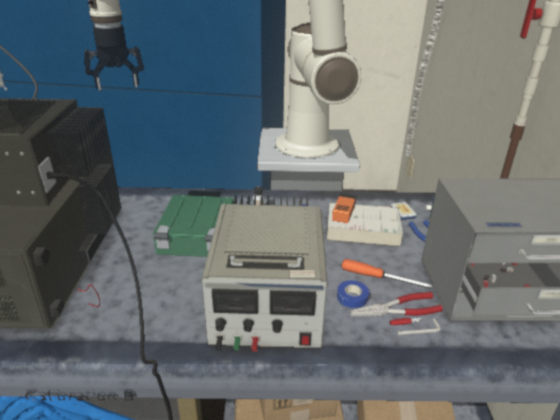

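```bash
cat > h.py <<'E'
import numpy as np, cv2
from scipy.spatial.transform import Rotation as R
def ray(p,uv):
    f=210/np.tan(np.radians(p["fov_y"]/2)); uv=np.atleast_2d(uv).astype(float)
    d=np.c_[(uv[:,0]-p["cx"])/f,(uv[:,1]-p["cy"])/f,np.ones(len(uv))]
    return d@R.from_euler("xyz",p["attitude"],degrees=True).as_matrix().T
def atz(p,uv,z):
    d=ray(p,uv); c=np.array(p["position"]); return c+d*((z-c[2])/d[:,2])[:,None]
def proj(p,X):
    f=210/np.tan(np.radians(p["fov_y"]/2))
    q=(np.atleast_2d(X)-p["position"])@R.from_euler("xyz",p["attitude"],degrees=True).as_matrix()
    return np.c_[q[:,0]/q[:,2]*f+p["cx"],q[:,1]/q[:,2]*f+p["cy"]]
E
python3 - <<'E'
from plant import arm
from h import *
np.set_printoptions(precision=4,suppress=True)
p=arm.camera("top")
C=lambda a:np.array(a)/2.7+[150,110]-0.3
print("lid",atz(p,C([(488,107),(683,110),(683,328),(487,325)]),.0585))
print("tab",atz(p,C([(533,361),(636,361)]),.0585))
hsv=cv2.cvtColor(p["img"],cv2.COLOR_RGB2HSV)
g=cv2.inRange(hsv,(60,80,50),(90,255,255)); g[:, :320]=0
n,l,s,c=cv2.connectedComponentsWithStats(g); i=1+s[1:,4].argmax()
r=cv2.minAreaRect(np.argwhere(l==i)[:,::-1].astype(np.float32)); b=cv2.boxPoints(r); print(r); print(atz(p,b,.0585))
m=arm.cut_out("pack",p)[0]["pixels"]
pts=np.argwhere(m)[:,::-1].astype(np.float32); r=cv2.minAreaRect(pts);print(r,m.sum()); b=cv2.boxPoints(r); q=atz(p,b,.067);print(q,q.mean(0))
o=cv2.inRange(hsv,(5,150,120),(18,255,255))*m.astype(np.uint8)
print("orange c",atz(p,np.argwhere(o)[:,::-1].mean(0),.067))
print("pack crop",atz(p,C([(135,233),(180,240),(147,357),(97,343)]),.067))
for n,uv,z in (("bottle",(410,368),.068),("tape",(402,220),.019),("sd tip",(257,170),.013),("sd end",(268,380),.026),("fins",(360,145),.1),("org right",(199,215),.037),("org r2",(186,362),.037)): print(n,atz(p,C([uv]),z))
cv2.imwrite("pics/full.png",p["img"][:,:,::-1])
E
```

```text
lid [[ 0.6444 -0.2091  0.0585]
 [ 0.638  -0.3612  0.0585]
 [ 0.4676 -0.3529  0.0585]
 [ 0.4737 -0.2024  0.0585]]
tab [[ 0.4451 -0.2367  0.0585]
 [ 0.4432 -0.3156  0.0585]]
((366.0, 190.0), (82.0, 72.0), 90.0)
[[ 0.6451 -0.2082  0.0585]
 [ 0.6411 -0.36    0.0585]
 [ 0.468  -0.3515  0.0585]
 [ 0.4718 -0.2022  0.0585]]
((200.54718017578125, 218.5849151611328), (21.42824363708496, 44.230098724365234), 15.94539737701416) 898
[[0.4666 0.0998 0.067 ]
 [0.5545 0.074  0.067 ]
 [0.5411 0.0312 0.067 ]
 [0.4534 0.0574 0.067 ]] [0.5039 0.0656 0.067 ]
orange c [[0.5113 0.0634 0.067 ]]
pack crop [[0.5509 0.067  0.067 ]
 [0.5446 0.0323 0.067 ]
 [0.4552 0.0587 0.067 ]
 [0.4669 0.0968 0.067 ]]
bottle [[ 0.4418 -0.1418  0.068 ]]
tape [[ 0.5625 -0.1406  0.019 ]]
sd tip [[ 0.6073 -0.0242  0.013 ]]
sd end [[ 0.4365 -0.0308  0.026 ]]
fins [[ 0.6088 -0.108   0.1   ]]
org right [[0.5681 0.0208 0.037 ]]
org r2 [[0.4519 0.0326 0.037 ]]
```

View pics/full.png

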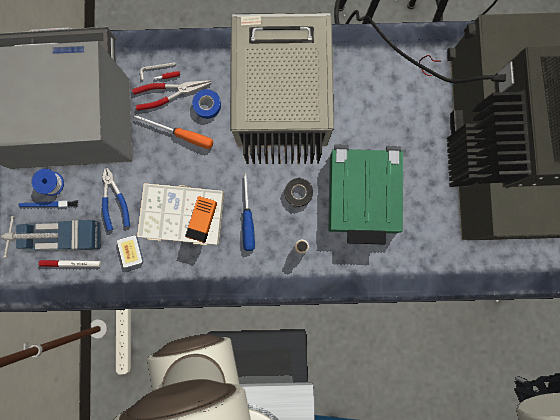

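```bash
cat > plan.py <<'E'
# plan(pos mm, tilt, yaw): rows from the measured pose; tilt = fingers forward along heading yaw
import sys, json
from h import *
def Rt(yaw,tilt): return R.from_euler("z",yaw,degrees=True)*R.from_euler("x",180,degrees=True)*R.from_euler("y",tilt,degrees=True)
def rows(p0,r0,p1,r1,n):
    w=(r0.inv()*r1).as_rotvec()/n; out=[]; r=r0
    for i in range(n):
        out.append((np.degrees(w).round(2).tolist(),r.inv().apply((np.array(p1)-p0)/n).round(1).tolist())); r=r*R.from_rotvec(w)
    return out
def go(wps,p0=None,r0=None):
    from plant import arm
    s=arm.sense(); p=s["tcp_pos"]*1000; r=R.from_euler("xyz",s["orientation"],degrees=True)
    print(s["time_s"],p.round(1),s["orientation"].round(1),s["joints"].round(1),s["force"].round(1))
    for x,y,z,tilt,yaw,n in wps:
        r1=Rt(yaw,tilt)
        for a,b in rows(p,r,(x,y,z),r1,n): print(json.dumps({"rot":a,"travel":b}))
        print("--"); p=np.array((x,y,z),float); r=r1
E
python3 - <<'E'
from plan import go
go([(380,-290,180,30,-2.4,6),(390,-276,120,60,-2.4,4)])
E
```

```text
0.9 [ 218.5 -531.9  231.3] [180.    0.   22.3] [-79.7   9.1  91.5  -0.   79.4 -12. ] [ 0.8  0.5 -0.2]
{"rot": [-1.08, 4.92, 4.03], "travel": [40.2, -27.1, 8.6]}
{"rot": [-1.08, 4.92, 4.03], "travel": [37.4, -30.0, 11.4]}
{"rot": [-1.08, 4.92, 4.03], "travel": [34.1, -32.7, 13.8]}
{"rot": [-1.08, 4.92, 4.03], "travel": [30.4, -35.3, 16.0]}
{"rot": [-1.08, 4.92, 4.03], "travel": [26.4, -37.6, 17.7]}
{"rot": [-1.08, 4.92, 4.03], "travel": [22.1, -39.6, 19.1]}
--
{"rot": [0.0, 7.5, -0.0], "travel": [-5.5, -3.6, 14.2]}
{"rot": [0.0, 7.5, -0.0], "travel": [-7.3, -3.6, 13.3]}
{"rot": [0.0, 7.5, -0.0], "travel": [-8.9, -3.6, 12.3]}
{"rot": [0.0, 7.5, -0.0], "travel": [-10.5, -3.6, 11.0]}
--
```

Request:
{"fn": "arm_command", "kwargs": {
  "increments": [
    {"rot":[-1.1,4.9,4],"travel":[40,-27,9],"gripper":0},
    {"rot":[-1.1,4.9,4],"travel":[37,-30,11],"gripper":0},
    {"rot":[-1.1,4.9,4],"travel":[34,-33,14],"gripper":0},
    {"rot":[-1.1,4.9,4],"travel":[30,-35,16],"gripper":0},
    {"rot":[-1.1,4.9,4],"travel":[26,-38,18],"gripper":0},
    {"rot":[-1.1,4.9,4],"travel":[22,-40,19],"gripper":0}
  ]
}}

```text
time_s: 1.65
tcp_pos: [0.379, -0.2886, 0.1788]
orientation: [179.8, -30.1, -2.3]
force: [0.4, 0.2, 0.3]
grip_width: 0.0001
grip_force: 0.0
```

Request:
{"fn": "arm_command", "kwargs": {
  "increments": [
    {"rot":[0,7.5,0],"travel":[-5,-4,14],"gripper":0},
    {"rot":[0,7.5,0],"travel":[-7,-4,13],"gripper":0},
    {"rot":[0,7.5,0],"travel":[-9,-4,12],"gripper":0},
    {"rot":[0,7.5,0],"travel":[-10,-4,11],"gripper":0},
    {"rot":[0,0,0],"travel":[0,0,0],"gripper":0}
  ]
}}

```text
time_s: 2.28
tcp_pos: [0.3878, -0.2723, 0.1175]
orientation: [-179.3, -59.8, -3.0]
force: [-0.1, -0.1, 0.8]
grip_width: -0.0
grip_force: 0.0
```

```bash
python3 - <<'E'
from plan import *
H=(643.0,55.5)
w=[(400,-276,24,60,-2.4,3),(460,-278,23,60,-2.4,3),(461,-278,50,60,-2.4,2)]
for th,n in ((20,2),(40,2),(60,2),(75,2),(84,2)):
    t=np.radians(th); off=14 if th<30 else 12
    # tip centre: 184 mm along plate, off below underside
    x=H[0]-184*np.cos(t)+(-off)*np.sin(t); z=H[1]+184*np.sin(t)-off*np.cos(t)-(12 if th<30 else 0)
    w.append((x,-279,z,60,-2.4,n)); print(th,round(x),round(z))
w.append((500,-279,250,60,-2.4,2))
go(w)
E
```

```text
20 465 93
40 494 165
60 541 209
75 584 230
84 612 237
2.275 [ 387.8 -272.3  117.5] [-179.3  -59.8   -3. ] [-89.1  -9.  145.3  70.   66.7 -40.8] [-0.1 -0.1  0.8]
{"rot": [-0.05, 0.07, -0.1], "travel": [-24.9, 1.2, 19.2]}
{"rot": [-0.05, 0.07, -0.1], "travel": [-24.9, 1.2, 19.2]}
{"rot": [-0.05, 0.07, -0.1], "travel": [-24.9, 1.1, 19.2]}
--
{"rot": [0.0, 0.0, 0.0], "travel": [9.7, -0.2, 17.5]}
{"rot": [0.0, 0.0, 0.0], "travel": [9.7, -0.2, 17.5]}
{"rot": [0.0, 0.0, 0.0], "travel": [9.7, -0.2, 17.5]}
--
{"rot": [0.0, 0.0, 0.0], "travel": [11.9, -0.0, -6.3]}
{"rot": [0.0, 0.0, 0.0], "travel": [11.9, -0.0, -6.3]}
--
{"rot": [0.0, 0.0, 0.0], "travel": [19.8, 0.4, -8.9]}
{"rot": [0.0, 0.0, 0.0], "travel": [19.8, 0.4, -8.9]}
--
{"rot": [0.0, 0.0, 0.0], "travel": [38.1, -0.6, -5.3]}
{"rot": [0.0, 0.0, 0.0], "travel": [38.1, -0.6, -5.3]}
--
{"rot": [0.0, 0.0, 0.0], "travel": [30.7, -1.0, 9.0]}
{"rot": [0.0, 0.0, 0.0], "travel": [30.7, -1.0, 9.0]}
--
{"rot": [0.0, 0.0, 0.0], "travel": [20.0, -0.9, 13.4]}
{"rot": [0.0, 0.0, 0.0], "travel": [20.0, -0.9, 13.4]}
--
{"rot": [0.0, 0.0, 0.0], "travel": [10.1, -0.6, 10.4]}
{"rot": [0.0, 0.0, 0.0], "travel": [10.1, -0.6, 10.4]}
--
{"rot": [0.0, 0.0, 0.0], "travel": [-22.4, 2.3, -51.6]}
{"rot": [0.0, 0.0, 0.0], "travel": [-22.4, 2.3, -51.6]}
--
```

Request:
{"fn": "arm_command", "kwargs": {
  "increments": [
    {"travel":[-25,1,19]},
    {"travel":[-25,1,19]},
    {"travel":[-25,1,19]},
    {"travel":[10,0,17]},
    {"travel":[0,0,0]}
  ]
}}

```text
invalid input at $.increments[0]: expected keys rot, travel, gripper
```

Request:
{"fn": "arm_command", "kwargs": {
  "increments": [
    {"rot":[0,0,0],"gripper":0,"travel":[-25,1,19]},
    {"rot":[0,0,0],"gripper":0,"travel":[-25,1,19]},
    {"rot":[0,0,0],"gripper":0,"travel":[-25,1,19]},
    {"rot":[0,0,0],"gripper":0,"travel":[10,0,17]},
    {"rot":[0,0,0],"gripper":0,"travel":[0,0,0]}
  ]
}}

```text
time_s: 2.9
tcp_pos: [0.4211, -0.2796, 0.0278]
orientation: [179.3, -59.9, -1.5]
force: [-0.3, 1.2, 0.5]
grip_width: -0.0001
grip_force: 0.0
```

Request:
{"fn": "arm_command", "kwargs": {
  "increments": [
    {"rot":[0,0,0],"gripper":0,"travel":[7,0,18]},
    {"rot":[0,0,0],"gripper":0,"travel":[7,0,18]},
    {"rot":[0,0,0],"gripper":0,"travel":[12,0,-6]},
    {"rot":[0,0,0],"gripper":0,"travel":[12,0,-6]},
    {"rot":[0,0,0],"gripper":0,"travel":[10,0,-4]},
    {"rot":[0,0,0],"gripper":0,"travel":[10,0,-4]},
    {"rot":[0,0,0],"gripper":0,"travel":[10,0,-4]},
    {"rot":[0,0,0],"gripper":0,"travel":[10,0,-4]}
  ]
}}

```text
time_s: 3.9
tcp_pos: [0.4661, -0.2812, 0.0921]
orientation: [179.3, -59.9, -1.6]
force: [0.6, -0.3, -1.0]
grip_width: -0.0002
grip_force: 0.2
```

```bash
python3 - <<'E'
from plant import arm
import cv2
p=arm.camera("side"); a=p["img"][100:270,100:330,::-1]
cv2.imwrite("pics/l1.png",cv2.resize(a,None,fx=3,fy=3)); print(arm.sense()["joints"])
E
```

```text
[-73.97105271   4.52283316 137.04751627  83.37189971  55.74223369
 -45.06083554]
```

View pics/l1.png

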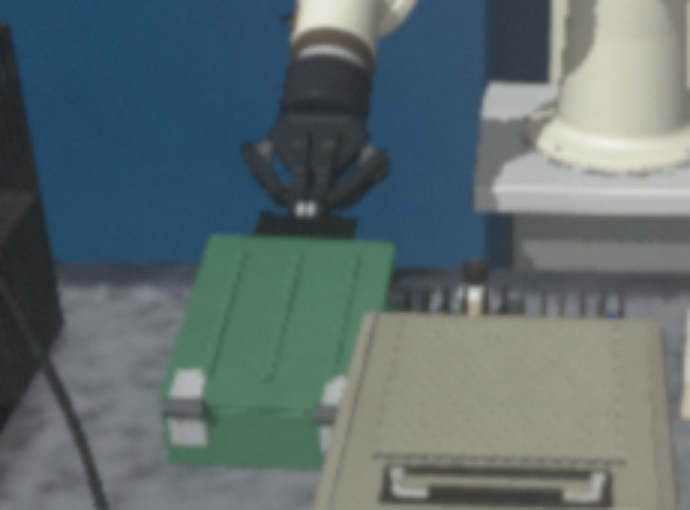

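```bash
python3 - <<'E'
from plant import arm
from h import *
p=arm.camera("side")
c,s=np.cos(np.radians(-2.4)),np.sin(np.radians(-2.4))
for th in (0,10,15,20,25,30,35):
    t=np.radians(th); o=[]
    for r,y in ((173,-75),(173,75),(199,-40),(199,40)):
        x=87-r*np.cos(t)-3*0; z=55.5+r*np.sin(t)
        o.append((.556+(x*c-y*s)/1000,-.281+(x*s+y*c)/1000,z/1000))
    print(th,((proj(p,o)-100)*3).round().astype(int).tolist())
print(((proj(p,arm.sense()["tcp_pos"])-100)*3))
E
```

```text
0 [[220, 284], [401, 291], [269, 271], [364, 275]]
10 [[215, 253], [400, 261], [264, 236], [361, 239]]
15 [[212, 239], [398, 246], [262, 219], [359, 223]]
20 [[209, 226], [397, 233], [259, 204], [357, 207]]
25 [[205, 213], [395, 220], [255, 189], [355, 193]]
30 [[201, 202], [394, 209], [251, 176], [352, 180]]
35 [[197, 191], [391, 199], [247, 164], [349, 167]]
[[302.49717811 245.42827659]]
```

Request:
{"fn": "arm_command", "kwargs": {
  "increments": [
    {"rot":[0,0,0],"gripper":0,"travel":[19,0,-4]},
    {"rot":[0,0,0],"gripper":0,"travel":[19,0,-3]},
    {"rot":[0,0,0],"gripper":0,"travel":[19,0,-3]},
    {"rot":[0,0,0],"gripper":0,"travel":[19,0,-2]},
    {"rot":[0,0,0],"gripper":0,"travel":[16,0,4]},
    {"rot":[0,0,0],"gripper":0,"travel":[16,0,4]},
    {"rot":[0,0,0],"gripper":0,"travel":[15,0,5]},
    {"rot":[0,0,0],"gripper":0,"travel":[15,0,5]}
  ]
}}

```text
time_s: 5.0
tcp_pos: [0.5404, -0.2829, 0.2073]
orientation: [179.5, -59.9, -1.8]
force: [-0.0, -0.4, -0.8]
grip_width: -0.0
grip_force: 0.2
```

Request:
{"fn": "arm_command", "kwargs": {
  "increments": [
    {"rot":[0,0,0],"gripper":0,"travel":[10,0,7]},
    {"rot":[0,0,0],"gripper":0,"travel":[10,0,7]},
    {"rot":[0,0,0],"gripper":0,"travel":[10,0,7]},
    {"rot":[0,0,0],"gripper":0,"travel":[10,0,7]},
    {"rot":[0,0,0],"gripper":0,"travel":[6,0,6]},
    {"rot":[0,0,0],"gripper":0,"travel":[6,0,6]},
    {"rot":[0,0,0],"gripper":0,"travel":[6,0,6]},
    {"rot":[0,0,0],"gripper":0,"travel":[6,0,6]}
  ]
}}

```text
time_s: 6.0
tcp_pos: [0.6178, -0.2858, 0.2358]
orientation: [179.7, -59.9, -2.0]
force: [0.8, -0.9, 0.3]
grip_width: 0.0
grip_force: 0.0
```

```bash
python3 - <<'E'
from plan import go
go([(520,-279,235,60,-2.4,3),(480,-250,260,30,-2.4,4)])
E
```

```text
6.0 [ 617.8 -285.8  235.8] [179.7 -59.9  -2. ] [-53.4   0.3 118.9  75.6  43.9 -12.4] [ 0.8 -0.9  0.3]
{"rot": [-0.0, 0.03, 0.07], "travel": [-16.6, -1.0, -28.1]}
{"rot": [-0.0, 0.03, 0.07], "travel": [-16.6, -1.0, -28.1]}
{"rot": [-0.0, 0.03, 0.07], "travel": [-16.6, -0.9, -28.1]}
--
{"rot": [0.0, -7.5, 0.0], "travel": [0.3, -6.8, -12.0]}
{"rot": [0.0, -7.5, 0.0], "travel": [-1.3, -6.8, -12.0]}
{"rot": [0.0, -7.5, 0.0], "travel": [-2.9, -6.8, -11.7]}
{"rot": [0.0, -7.5, 0.0], "travel": [-4.4, -6.8, -11.2]}
--
```

Retreat, untilt, and open the fingers.

Request:
{"fn": "arm_command", "kwargs": {
  "increments": [
    {"rot":[0,0,0],"gripper":0,"travel":[-17,-1,-28]},
    {"rot":[0,0,0],"gripper":0,"travel":[-17,-1,-28]},
    {"rot":[0,0,0],"gripper":85,"travel":[-17,-1,-28]},
    {"rot":[0,-7.5,0],"gripper":85,"travel":[0,-7,-12]},
    {"rot":[0,-7.5,0],"gripper":85,"travel":[-1,-7,-12]},
    {"rot":[0,-7.5,0],"gripper":85,"travel":[-3,-7,-12]},
    {"rot":[0,-7.5,0],"gripper":85,"travel":[-4,-7,-11]}
  ]
}}

```text
time_s: 6.88
tcp_pos: [0.4791, -0.2494, 0.26]
orientation: [179.7, -29.7, -2.2]
force: [0.5, 1.3, -1.1]
grip_width: 0.0852
grip_force: 0.0
```

```bash
python3 - <<'E'
from plan import go
from plant import arm
import cv2
p=arm.camera("side"); a=p["img"][50:270,100:370,::-1]
cv2.imwrite("pics/l2.png",cv2.resize(a,None,fx=2.5,fy=2.5))
go([(500,-100,230,0,-10,5),(502,65,150,0,-17,4),(502,65,60,0,-17,3)])
E
```

```text
6.925 [ 480.5 -249.9  263.4] [179.4 -29.7  -2. ] [-53.3 -16.9 117.1  25.5  62.2  30.3] [ 0.4 -0.   3.7]
{"rot": [-0.3, -5.95, 1.53], "travel": [-0.8, -30.2, 6.9]}
{"rot": [-0.3, -5.95, 1.53], "travel": [-0.9, -30.2, 6.8]}
{"rot": [-0.3, -5.95, 1.53], "travel": [-1.0, -30.2, 6.8]}
{"rot": [-0.3, -5.95, 1.53], "travel": [-1.2, -30.2, 6.7]}
{"rot": [-0.3, -5.95, 1.53], "travel": [-1.3, -30.2, 6.7]}
--
{"rot": [0.0, -0.0, 1.75], "travel": [-6.7, -40.7, 20.0]}
{"rot": [0.0, -0.0, 1.75], "travel": [-7.9, -40.5, 20.0]}
{"rot": [0.0, -0.0, 1.75], "travel": [-9.1, -40.2, 20.0]}
{"rot": [0.0, -0.0, 1.75], "travel": [-10.4, -39.9, 20.0]}
--
{"rot": [0.0, 0.0, 0.0], "travel": [0.0, -0.0, 30.0]}
{"rot": [0.0, 0.0, 0.0], "travel": [0.0, -0.0, 30.0]}
{"rot": [0.0, 0.0, 0.0], "travel": [0.0, -0.0, 30.0]}
--
```

View pics/l2.png

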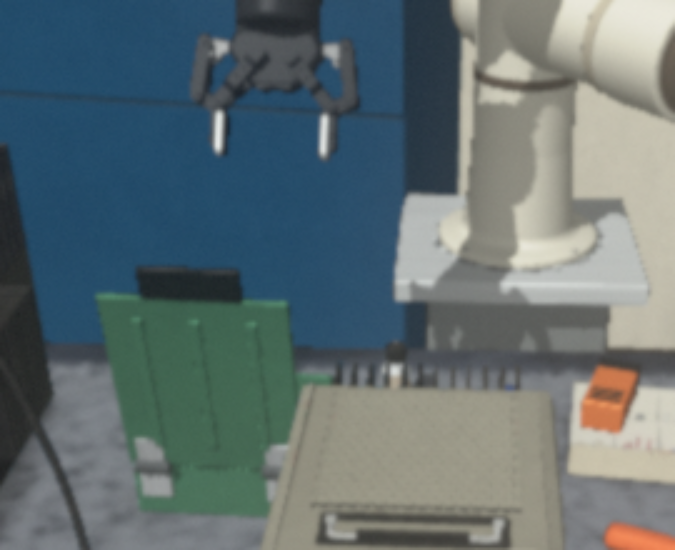

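Request:
{"fn": "arm_command", "kwargs": {
  "increments": [
    {"rot":[-0.3,-6,1.5],"gripper":85,"travel":[-1,-30,7]},
    {"rot":[-0.3,-6,1.5],"gripper":85,"travel":[-1,-30,7]},
    {"rot":[-0.3,-6,1.5],"gripper":85,"travel":[-1,-30,7]},
    {"rot":[-0.3,-6,1.5],"gripper":85,"travel":[-1,-30,7]},
    {"rot":[-0.3,-6,1.5],"gripper":85,"travel":[-1,-30,7]}
  ]
}}

```text
time_s: 7.55
tcp_pos: [0.4996, -0.0986, 0.2248]
orientation: [-179.6, 0.3, -9.8]
force: [-0.0, -0.9, 0.1]
grip_width: 0.0851
grip_force: 0.0
```

Request:
{"fn": "arm_command", "kwargs": {
  "increments": [
    {"rot":[0,0,1.8],"gripper":85,"travel":[-7,-41,20]},
    {"rot":[0,0,1.8],"gripper":85,"travel":[-8,-41,20]},
    {"rot":[0,0,1.8],"gripper":85,"travel":[-9,-40,20]},
    {"rot":[0,0,1.8],"gripper":85,"travel":[-10,-40,20]}
  ]
}}

```text
time_s: 8.05
tcp_pos: [0.5008, 0.0677, 0.1449]
orientation: [-179.6, 0.2, -17.1]
force: [0.9, -0.2, 0.6]
grip_width: 0.0852
grip_force: 0.0
```

```bash
python3 - <<'E'
from plan import *
from plant import arm
p=arm.camera("top"); a=p["img"][110:290,150:440,::-1]
cv2.imwrite("pics/t2.png",cv2.resize(a,None,fx=2.7,fy=2.7,interpolation=cv2.INTER_CUBIC))
c,s=np.cos(np.radians(-2.4)),np.sin(np.radians(-2.4))
for n,x,y,z in (("face top lip edge",-25,-27,47.5),("lip",-25,27,47.5),("stop",47,-27,23),("stop",47,27,23),("stopb",57,27,23),("wall",-85,75,52),("wall",-85,-75,52),("wall",85,75,52)):
    print(n,((proj(p,(.556+(x*c-y*s)/1000,-.281+(x*s+y*c)/1000,z/1000))-[150,110])*2.7).round())
go([(503,64.5,90,0,-17,2),(503,64.5,40,0,-17,3)])
E
```

```text
face top lip edge [[616. 250.]]
lip [[547. 249.]]
stop [[610. 165.]]
stop [[543. 164.]]
stopb [[543. 151.]]
wall [[486. 324.]]
wall [[680. 327.]]
wall [[487. 108.]]
8.1 [498.3  72.  141.9] [-179.5    0.6  -17. ] [ -5.9   3.8 107.8   0.7  68.8 100.8] [-3.1  3.8 -2. ]
{"rot": [-0.26, 0.28, 0.01], "travel": [3.6, 3.1, 25.9]}
{"rot": [-0.26, 0.28, 0.01], "travel": [3.5, 3.0, 25.9]}
--
{"rot": [0.0, 0.0, 0.0], "travel": [0.0, -0.0, 16.7]}
{"rot": [0.0, 0.0, 0.0], "travel": [0.0, -0.0, 16.7]}
{"rot": [0.0, 0.0, 0.0], "travel": [0.0, -0.0, 16.7]}
--
```

View pics/t2.png

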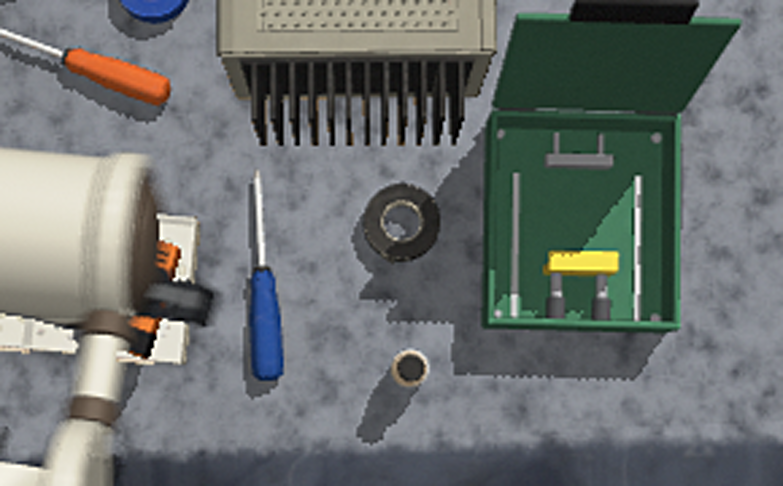

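Request:
{"fn": "arm_command", "kwargs": {
  "increments": [
    {"rot":[0,0,0],"gripper":85,"travel":[0,0,25]},
    {"rot":[0,0,0],"gripper":85,"travel":[0,0,25]},
    {"rot":[0,0,0],"gripper":85,"travel":[0,0,0]},
    {"rot":[0,0,0],"gripper":85,"travel":[0,0,0]}
  ]
}}

```text
time_s: 8.6
tcp_pos: [0.5014, 0.0661, 0.0969]
orientation: [-179.7, 0.1, -17.0]
force: [0.6, 1.0, 0.5]
grip_width: 0.0844
grip_force: 0.0
```

```bash
python3 - <<'E'
from plan import *
go([(503,64.5,41,0,-17,3)])
E
```

```text
8.6 [501.4  66.1  96.9] [-1.797e+02  1.000e-01 -1.700e+01] [ -6.4   7.5 109.5   0.4  63.1 100.4] [0.6 1.  0.5]
{"rot": [-0.11, 0.04, -0.01], "travel": [0.7, 0.5, 18.6]}
{"rot": [-0.11, 0.04, -0.01], "travel": [0.7, 0.4, 18.6]}
{"rot": [-0.11, 0.04, -0.01], "travel": [0.7, 0.4, 18.6]}
--
```

Request:
{"fn": "arm_command", "kwargs": {
  "increments": [
    {"rot":[0,0,0],"gripper":85,"travel":[1,1,18]},
    {"rot":[0,0,0],"gripper":85,"travel":[1,0,18]},
    {"rot":[0,0,0],"gripper":85,"travel":[0,0,18]},
    {"rot":[0,0,0],"gripper":85,"travel":[0,0,0]},
    {"rot":[0,0,0],"gripper":30,"travel":[0,0,0]},
    {"rot":[0,0,0],"gripper":30,"travel":[0,0,0]},
    {"rot":[0,0,0],"gripper":30,"travel":[0,0,0]},
    {"rot":[0,0,0],"gripper":30,"travel":[0,0,0]}
  ],
  "newtons": 70
}}

```text
time_s: 9.6
tcp_pos: [0.5034, 0.0649, 0.0433]
orientation: [-179.7, 0.1, -17.0]
force: [0.1, 1.5, 5.7]
grip_width: 0.0385
grip_force: 72.3
```

```bash
python3 - <<'E'
from plant import arm
s=arm.sense();print(s["tcp_pos"],s["orientation"],s["grip_width"],s["grip_force"],s["force"])
E
```

```text
[0.50343859 0.06489784 0.04327623] [-1.79703158e+02  5.33429700e-02 -1.70200588e+01] 0.03846238247357561 72.29864001274109 [0.1191199  1.46881962 5.7075942 ]
```

Request:
{"fn": "arm_command", "kwargs": {
  "increments": [
    {"rot":[0,0,0],"gripper":30,"travel":[0,0,-20]},
    {"rot":[0,0,0],"gripper":30,"travel":[0,0,-35]},
    {"rot":[0,0,0],"gripper":30,"travel":[0,0,-35]},
    {"rot":[0,0,0],"gripper":30,"travel":[0,0,-35]},
    {"rot":[0,0,0],"gripper":30,"travel":[0,0,-35]},
    {"rot":[0,0,0],"gripper":30,"travel":[0,0,0]},
    {"rot":[0,0,0],"gripper":30,"travel":[0,0,0]}
  ]
}}

```text
time_s: 10.48
tcp_pos: [0.5015, 0.0641, 0.2003]
orientation: [-179.8, 0.4, -17.0]
force: [-1.1, -0.2, -2.6]
grip_width: 0.0384
grip_force: 71.6
```

```bash
python3 - <<'E'
from plan import *
from plant import arm
p=arm.camera("side"); s=arm.sense()
uv=proj(p,s["tcp_pos"])[0]; u,v=uv.astype(int); print(uv)
x0,y0=max(u-60,0),max(v-60,0)
a=p["img"][y0:y0+100,x0:x0+120,::-1].copy()
cv2.imwrite("pics/g.png",cv2.resize(a,None,fx=6,fy=6,interpolation=cv2.INTER_CUBIC))
# pack predicted, underside 6 mm below TCP
r=R.from_euler("z",-17,degrees=True)
X=[s["tcp_pos"]+r.apply((x,y,z)) for x,y,z in ((.045,.02,.023),(.045,-.02,.023),(.045,-.02,-.007),(.045,.02,-.007),(-.045,.02,-.007))]
print(((proj(p,X)-[x0,y0])*6).round()); print(s["tcp_pos"],s["orientation"],s["force"],s["ft_torque"],s["grip_width"])
go([(500,-60,230,0,-8,5),(525,-282,200,0,-2.4,6),(525,-282,200,22,-2.4,4)])
E
```

```text
[348.94915797 149.75171987]
[[404. 361.]
 [294. 346.]
 [288. 422.]
 [396. 438.]
 [436. 344.]]
[0.5012131  0.06418603 0.19987508] [-179.77820261    0.4126061   -17.02823478] [ 0.19496453 -0.92663176 -2.86645752] [ 0.03168676  0.03445027 -0.02356271] 0.038158689792925755
10.525 [501.2  64.2 199.9] [-179.8    0.4  -17. ] [ -6.6   0.4 104.4   0.3  75.6 100.3] [ 0.2 -0.9 -2.9]
{"rot": [-0.05, 0.08, -1.81], "travel": [7.0, 23.8, -6.2]}
{"rot": [-0.05, 0.08, -1.81], "travel": [6.3, 24.0, -6.1]}
{"rot": [-0.05, 0.08, -1.81], "travel": [5.5, 24.2, -6.1]}
{"rot": [-0.05, 0.08, -1.81], "travel": [4.7, 24.4, -6.1]}
{"rot": [-0.05, 0.08, -1.81], "travel": [4.0, 24.5, -6.1]}
--
{"rot": [0.0, 0.0, -0.93], "travel": [9.3, 36.1, 5.0]}
{"rot": [0.0, 0.0, -0.93], "travel": [8.7, 36.2, 5.0]}
{"rot": [0.0, 0.0, -0.93], "travel": [8.1, 36.3, 5.0]}
{"rot": [0.0, 0.0, -0.93], "travel": [7.5, 36.5, 5.0]}
{"rot": [0.0, 0.0, -0.93], "travel": [6.9, 36.6, 5.0]}
{"rot": [0.0, 0.0, -0.93], "travel": [6.3, 36.7, 5.0]}
--
{"rot": [0.0, 5.5, 0.0], "travel": [0.0, 0.0, 0.0]}
{"rot": [0.0, 5.5, 0.0], "travel": [0.0, 0.0, 0.0]}
{"rot": [0.0, 5.5, 0.0], "travel": [0.0, 0.0, 0.0]}
{"rot": [0.0, 5.5, 0.0], "travel": [0.0, 0.0, 0.0]}
--
```

View pics/g.png

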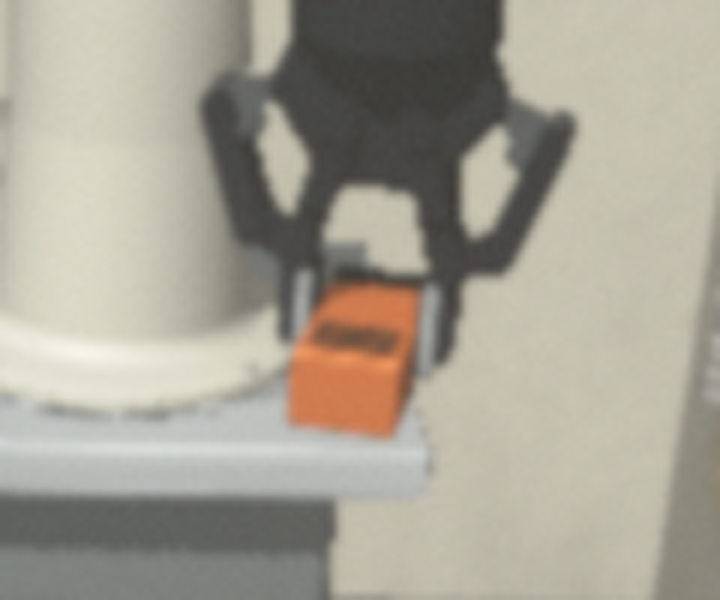

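Request:
{"fn": "arm_command", "kwargs": {
  "increments": [
    {"rot":[0,0,-1.8],"gripper":30,"travel":[7,24,-6]},
    {"rot":[0,0,-1.8],"gripper":30,"travel":[6,24,-6]},
    {"rot":[0,0,-1.8],"gripper":30,"travel":[5,24,-6]},
    {"rot":[0,0,-1.8],"gripper":30,"travel":[5,24,-6]},
    {"rot":[0,0,-1.8],"gripper":30,"travel":[4,24,-6]}
  ]
}}

```text
time_s: 11.15
tcp_pos: [0.4999, -0.0596, 0.2294]
orientation: [-179.7, 0.4, -8.0]
force: [1.0, 1.6, -2.2]
grip_width: 0.0387
grip_force: 71.6
```

Request:
{"fn": "arm_command", "kwargs": {
  "increments": [
    {"rot":[0,0,-0.9],"gripper":30,"travel":[9,36,0]},
    {"rot":[0,0,-0.9],"gripper":30,"travel":[9,36,0]},
    {"rot":[0,0,-0.9],"gripper":30,"travel":[8,36,0]},
    {"rot":[0,0,-0.9],"gripper":30,"travel":[8,36,0]},
    {"rot":[0,0,-0.9],"gripper":30,"travel":[7,36,0]},
    {"rot":[0,0,-0.9],"gripper":30,"travel":[6,36,0]}
  ]
}}

```text
time_s: 11.9
tcp_pos: [0.5252, -0.2794, 0.2277]
orientation: [-179.5, 0.3, -2.6]
force: [0.4, 0.4, -2.6]
grip_width: 0.0384
grip_force: 71.6
```

Request:
{"fn": "arm_command", "kwargs": {
  "increments": [
    {"rot":[0,5.5,0],"gripper":30,"travel":[0,0,0]},
    {"rot":[0,5.5,0],"gripper":30,"travel":[0,0,0]},
    {"rot":[0,5.5,0],"gripper":30,"travel":[0,0,0]},
    {"rot":[0,5.5,0],"gripper":30,"travel":[0,0,0]},
    {"rot":[0,0,0],"gripper":30,"travel":[0,0,0]},
    {"rot":[0,0,0],"gripper":30,"travel":[0,0,0]}
  ]
}}

```text
time_s: 12.65
tcp_pos: [0.5259, -0.2787, 0.2295]
orientation: [-179.6, -21.8, -2.8]
force: [1.0, 0.5, -2.5]
grip_width: 0.0386
grip_force: 71.7
```

```bash
cat > ins.py <<'E'
from plan import *
CX,CY,YAW=555.,-282.,-2.4
def wp(xc,zc,phi,n,y=0,dx=0):
    t=np.radians(phi); x=xc+45*np.cos(t)-6.3*np.sin(t)+dx; z=zc+45*np.sin(t)+6.3*np.cos(t)
    c,s=np.cos(np.radians(YAW)),np.sin(np.radians(YAW))
    return (CX+x*c-y*s,CY+x*s+y*c,z,phi,YAW,n)
def where():
    from plant import arm
    s=arm.sense(); r=R.from_euler("xyz",s["orientation"],degrees=True).as_matrix(); phi=np.degrees(np.arcsin(r[0,2]))
    d=s["tcp_pos"]*1000-[CX,CY,0]; c,q=np.cos(np.radians(YAW)),np.sin(np.radians(YAW)); t=np.radians(phi)
    x=d[0]*c+d[1]*q; y=-d[0]*q+d[1]*c
    print("phi %.1f y %.1f xc %.1f zc %.1f"%(phi,y,x-45*np.cos(t)+6.3*np.sin(t),d[2]-45*np.sin(t)-6.3*np.cos(t)))
E
python3 - <<'E'
from ins import *
where(); go([wp(-10,60,22,5),wp(-10,11,22,5)])
E
```

```text
phi 21.7 y 2.1 xc -68.7 zc 206.9
12.65 [ 525.9 -278.7  229.5] [-179.6  -21.8   -2.8] [-47.7  -1.7 105.5  17.6  61.8  38.6] [ 1.   0.5 -2.5]
{"rot": [-0.05, 0.05, -0.07], "travel": [0.0, 0.5, 31.6]}
{"rot": [-0.05, 0.05, -0.07], "travel": [-0.0, 0.5, 31.6]}
{"rot": [-0.05, 0.05, -0.07], "travel": [-0.0, 0.5, 31.6]}
{"rot": [-0.05, 0.05, -0.07], "travel": [-0.1, 0.5, 31.6]}
{"rot": [-0.05, 0.05, -0.07], "travel": [-0.1, 0.4, 31.6]}
--
{"rot": [0.0, 0.0, 0.0], "travel": [-3.7, -0.0, 9.1]}
{"rot": [0.0, 0.0, 0.0], "travel": [-3.7, -0.0, 9.1]}
{"rot": [0.0, 0.0, 0.0], "travel": [-3.7, -0.0, 9.1]}
{"rot": [0.0, 0.0, 0.0], "travel": [-3.7, -0.0, 9.1]}
{"rot": [0.0, 0.0, 0.0], "travel": [-3.7, -0.0, 9.1]}
--
```

Request:
{"fn": "arm_command", "kwargs": {
  "increments": [
    {"rot":[0,0,-0.3],"gripper":30,"travel":[0,0.5,32]},
    {"rot":[0,0,0],"gripper":30,"travel":[0,0.5,32]},
    {"rot":[0,0,0],"gripper":30,"travel":[0,0.5,32]},
    {"rot":[0,0,0],"gripper":30,"travel":[0,0.5,32]},
    {"rot":[0,0,0],"gripper":30,"travel":[0,0.5,31]},
    {"rot":[0,0,0],"gripper":30,"travel":[0,0,0]},
    {"rot":[0,0,0],"gripper":30,"travel":[0,0,0]}
  ]
}}

```text
time_s: 13.52
tcp_pos: [0.5859, -0.2837, 0.0837]
orientation: [-179.8, -21.9, -2.4]
force: [1.4, -0.1, -1.9]
grip_width: 0.0383
grip_force: 71.5
```

```bash
python3 - <<'E'
from ins import *
from plant import arm
p=arm.camera("top"); cv2.imwrite("pics/i1.png",cv2.resize(p["img"][120:260,300:430,::-1],None,fx=4,fy=4,interpolation=cv2.INTER_CUBIC))
where(); go([wp(-10,11,22,6),wp(-25,10,20,3),wp(-45,10,20,6)])
E
```

```text
phi 22.0 y -0.8 xc -8.2 zc 61.8
13.575 [ 586.1 -284.1   84.4] [-179.9  -22.    -2.4] [-43.3  16.5 103.5  20.4  45.   36.5] [ 0.6  0.5 -1.3]
{"rot": [-0.02, 0.0, 0.0], "travel": [-3.4, -0.1, 7.7]}
{"rot": [-0.02, 0.0, 0.0], "travel": [-3.4, -0.1, 7.7]}
{"rot": [-0.02, 0.0, 0.0], "travel": [-3.4, -0.1, 7.7]}
{"rot": [-0.02, 0.0, 0.0], "travel": [-3.4, -0.1, 7.7]}
{"rot": [-0.02, 0.0, 0.0], "travel": [-3.4, -0.1, 7.7]}
{"rot": [-0.02, 0.0, 0.0], "travel": [-3.4, -0.1, 7.7]}
--
{"rot": [0.0, -0.67, -0.0], "travel": [-4.7, 0.0, -1.0]}
{"rot": [0.0, -0.67, -0.0], "travel": [-4.7, 0.0, -1.0]}
{"rot": [0.0, -0.67, -0.0], "travel": [-4.7, 0.0, -0.9]}
--
{"rot": [0.0, 0.0, 0.0], "travel": [-3.1, -0.0, -1.1]}
{"rot": [0.0, 0.0, 0.0], "travel": [-3.1, -0.0, -1.1]}
{"rot": [0.0, 0.0, 0.0], "travel": [-3.1, -0.0, -1.1]}
{"rot": [0.0, 0.0, 0.0], "travel": [-3.1, -0.0, -1.1]}
{"rot": [0.0, 0.0, 0.0], "travel": [-3.1, -0.0, -1.1]}
{"rot": [0.0, 0.0, 0.0], "travel": [-3.1, -0.0, -1.1]}
--
```

View pics/i1.png

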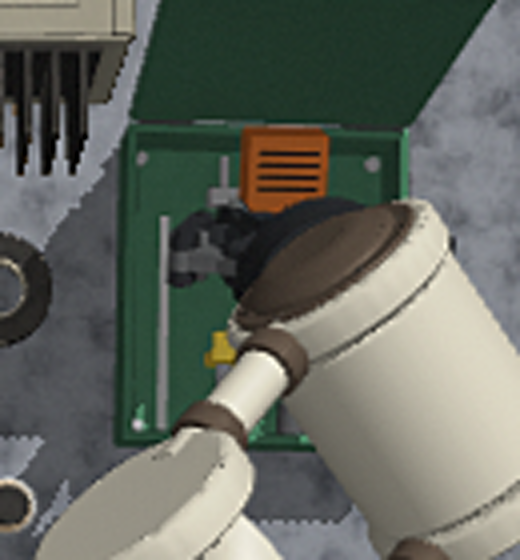

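Request:
{"fn": "arm_command", "kwargs": {
  "increments": [
    {"rot":[0,0,0],"gripper":30,"travel":[-5,0,7]},
    {"rot":[0,0,0],"gripper":30,"travel":[-3,0,8]},
    {"rot":[0,0,0],"gripper":30,"travel":[-3,0,8]},
    {"rot":[0,0,0],"gripper":30,"travel":[-3,0,8]},
    {"rot":[0,0,0],"gripper":30,"travel":[-3,0,8]},
    {"rot":[0,0,0],"gripper":30,"travel":[-3,0,7]},
    {"rot":[0,0,0],"gripper":30,"travel":[0,0,0]},
    {"rot":[0,0,0],"gripper":30,"travel":[0,0,0]}
  ]
}}

```text
time_s: 14.58
tcp_pos: [0.584, -0.2833, 0.0329]
orientation: [-179.8, -21.9, -2.4]
force: [0.5, 0.1, -2.5]
grip_width: 0.0385
grip_force: 71.6
```

```bash
python3 - <<'E'
from ins import *
where(); go([wp(-25,10,20,3),wp(-40,10,20,5)])
E
```

```text
phi 21.9 y -0.1 xc -10.3 zc 10.3
14.575 [ 584.  -283.3   32.9] [-179.8  -21.9   -2.4] [-43.4  21.2 104.4  22.7  39.8  33.3] [ 0.5  0.1 -2.5]
{"rot": [-0.06, -0.64, -0.0], "travel": [-4.5, -0.0, -1.2]}
{"rot": [-0.06, -0.64, -0.0], "travel": [-4.5, -0.0, -1.2]}
{"rot": [-0.06, -0.64, -0.0], "travel": [-4.5, -0.0, -1.1]}
--
{"rot": [0.0, 0.0, 0.0], "travel": [-2.8, -0.0, -1.0]}
{"rot": [0.0, 0.0, 0.0], "travel": [-2.8, -0.0, -1.0]}
{"rot": [0.0, 0.0, 0.0], "travel": [-2.8, -0.0, -1.0]}
{"rot": [0.0, 0.0, 0.0], "travel": [-2.8, -0.0, -1.0]}
{"rot": [0.0, 0.0, 0.0], "travel": [-2.8, -0.0, -1.0]}
--
```

Request:
{"fn": "arm_command", "kwargs": {
  "increments": [
    {"rot":[0,-0.6,0],"gripper":30,"travel":[-4.5,0,-1.2]},
    {"rot":[0,-0.6,0],"gripper":30,"travel":[-4.5,0,-1.2]},
    {"rot":[0,-0.6,0],"gripper":30,"travel":[-4.5,0,-1.2]},
    {"rot":[0,0,0],"gripper":30,"travel":[-3,0,-1.1]},
    {"rot":[0,0,0],"gripper":30,"travel":[-3,0,-1.1]},
    {"rot":[0,0,0],"gripper":30,"travel":[-3,0,-1.1]},
    {"rot":[0,0,0],"gripper":30,"travel":[-3,0,-1.1]},
    {"rot":[0,0,0],"gripper":30,"travel":[0,0,0]}
  ]
}}

```text
time_s: 15.58
tcp_pos: [0.558, -0.2821, 0.0317]
orientation: [-179.8, -20.2, -2.5]
force: [8.4, 1.4, -5.2]
grip_width: 0.0389
grip_force: 71.1
```

```bash
python3 - <<'E'
from ins import *
where(); go([wp(-40,10,20,2)])
E
```

```text
phi 20.2 y -0.0 xc -37.1 zc 10.3
15.575 [ 558.  -282.1   31.7] [-179.8  -20.2   -2.5] [-44.7  19.1 107.   21.1  40.7  33.3] [ 8.4  1.4 -5.2]
{"rot": [-0.08, -0.11, -0.03], "travel": [-1.4, -0.0, -0.3]}
{"rot": [-0.08, -0.11, -0.03], "travel": [-1.4, -0.0, -0.3]}
--
```

```bash
python3 - <<'E'
from ins import *
go([wp(-39.7,9.8,20,2),wp(-42.2,9.5,15,3),wp(-44.8,9.2,10,3),wp(-47.4,8.8,5,3),wp(-49.5,8.5,1,3)])
E
```

```text
15.575 [ 558.  -282.1   31.7] [-179.8  -20.2   -2.5] [-44.7  19.1 107.   21.1  40.7  33.3] [ 8.4  1.4 -5.2]
{"rot": [-0.08, -0.11, -0.03], "travel": [-1.3, -0.0, -0.2]}
{"rot": [-0.08, -0.11, -0.03], "travel": [-1.3, -0.0, -0.2]}
--
{"rot": [0.0, -1.67, 0.0], "travel": [-0.7, -0.0, 1.1]}
{"rot": [0.0, -1.67, 0.0], "travel": [-0.7, -0.0, 1.1]}
{"rot": [0.0, -1.67, 0.0], "travel": [-0.6, -0.0, 1.2]}
--
{"rot": [-0.0, -1.67, 0.0], "travel": [-0.7, -0.0, 1.2]}
{"rot": [-0.0, -1.67, 0.0], "travel": [-0.7, -0.0, 1.2]}
{"rot": [-0.0, -1.67, 0.0], "travel": [-0.7, -0.0, 1.2]}
--
{"rot": [-0.0, -1.67, -0.0], "travel": [-0.8, 0.0, 1.3]}
{"rot": [-0.0, -1.67, -0.0], "travel": [-0.7, 0.0, 1.3]}
{"rot": [-0.0, -1.67, -0.0], "travel": [-0.7, 0.0, 1.3]}
--
{"rot": [-0.0, -1.33, 0.0], "travel": [-0.6, -0.0, 1.1]}
{"rot": [-0.0, -1.33, 0.0], "travel": [-0.6, -0.0, 1.1]}
{"rot": [-0.0, -1.33, 0.0], "travel": [-0.5, -0.0, 1.1]}
--
```

Request:
{"fn": "arm_command", "kwargs": {
  "increments": [
    {"rot":[0,0,0],"gripper":30,"travel":[-1.3,0,-0.2]},
    {"rot":[0,0,0],"gripper":30,"travel":[-1.3,0,-0.2]},
    {"rot":[0,-1.7,0],"gripper":30,"travel":[-0.7,0,1.1]},
    {"rot":[0,-1.7,0],"gripper":30,"travel":[-0.7,0,1.1]},
    {"rot":[0,-1.7,0],"gripper":30,"travel":[-0.7,0,1.1]},
    {"rot":[0,-1.7,0],"gripper":30,"travel":[-0.7,0,1.2]},
    {"rot":[0,0,0],"gripper":30,"travel":[0,0,0]}
  ]
}}

```text
time_s: 16.45
tcp_pos: [0.5552, -0.2821, 0.0263]
orientation: [-179.9, -13.5, -2.4]
force: [8.8, 1.1, -5.4]
grip_width: 0.0384
grip_force: 71.2
```

```bash
python3 - <<'E'
from ins import *
where(); go([wp(-44.8,9.2,10,2),wp(-47.4,8.8,5,3),wp(-49.5,8.5,1,3)])
E
```

```text
phi 13.5 y -0.1 xc -42.1 zc 9.7
16.45 [ 555.2 -282.1   26.3] [-179.9  -13.5   -2.4] [-42.4  22.  102.4  12.2  46.   42.2] [ 8.8  1.1 -5.4]
{"rot": [-0.07, -1.75, -0.01], "travel": [-1.2, -0.1, 1.3]}
{"rot": [-0.07, -1.75, -0.01], "travel": [-1.2, -0.1, 1.3]}
--
{"rot": [-0.0, -1.67, -0.0], "travel": [-0.8, 0.0, 1.3]}
{"rot": [-0.0, -1.67, -0.0], "travel": [-0.7, 0.0, 1.3]}
{"rot": [-0.0, -1.67, -0.0], "travel": [-0.7, 0.0, 1.3]}
--
{"rot": [-0.0, -1.33, 0.0], "travel": [-0.6, -0.0, 1.1]}
{"rot": [-0.0, -1.33, 0.0], "travel": [-0.6, -0.0, 1.1]}
{"rot": [-0.0, -1.33, 0.0], "travel": [-0.5, -0.0, 1.1]}
--
```

Request:
{"fn": "arm_command", "kwargs": {
  "increments": [
    {"rot":[0,-1.8,0],"gripper":30,"travel":[-1.5,0,1.2]},
    {"rot":[0,-1.8,0],"gripper":30,"travel":[-1.5,0,1.2]},
    {"rot":[0,-1.7,0],"gripper":30,"travel":[-0.8,0,1.3]},
    {"rot":[0,-1.7,0],"gripper":30,"travel":[-0.7,0,1.3]},
    {"rot":[0,-1.7,0],"gripper":30,"travel":[-0.7,0,1.3]},
    {"rot":[0,0,0],"gripper":30,"travel":[0,0,0]}
  ]
}}

```text
time_s: 17.2
tcp_pos: [0.5518, -0.282, 0.0193]
orientation: [-179.9, -4.9, -2.4]
force: [10.1, 1.1, -4.6]
grip_width: 0.0389
grip_force: 71.4
```

```bash
python3 - <<'E'
from ins import *
where(); go([wp(-49.3,8.8,1,3),wp(-49.3,8.4,0,1),wp(-44,8.2,0,3)])
E
```

```text
phi 4.9 y -0.1 xc -47.5 zc 9.1
17.2 [ 551.8 -282.    19.3] [-179.9   -4.9   -2.4] [-39.8  26.5  96.    3.8  53.7  50.5] [10.1  1.1 -4.6]
{"rot": [-0.04, -1.3, 0.0], "travel": [-0.5, -0.0, 1.1]}
{"rot": [-0.04, -1.3, 0.0], "travel": [-0.5, -0.0, 1.1]}
{"rot": [-0.04, -1.3, 0.0], "travel": [-0.5, -0.0, 1.1]}
--
{"rot": [0.0, -1.0, -0.0], "travel": [0.1, 0.0, 1.2]}
--
{"rot": [0.0, 0.0, 0.0], "travel": [1.8, 0.0, 0.1]}
{"rot": [0.0, 0.0, 0.0], "travel": [1.8, 0.0, 0.1]}
{"rot": [0.0, 0.0, 0.0], "travel": [1.8, 0.0, 0.1]}
--
```

Request:
{"fn": "arm_command", "kwargs": {
  "increments": [
    {"rot":[0,-1.3,0],"gripper":30,"travel":[-0.5,0,1.1]},
    {"rot":[0,-1.3,0],"gripper":30,"travel":[-0.5,0,1.1]},
    {"rot":[0,-1.3,0],"gripper":30,"travel":[-0.5,0,1.1]},
    {"rot":[0,-1,0],"gripper":30,"travel":[0,0,1.2]},
    {"rot":[0,0,0],"gripper":30,"travel":[1.7,0,0.1]},
    {"rot":[0,0,0],"gripper":30,"travel":[1.7,0,0]},
    {"rot":[0,0,0],"gripper":30,"travel":[0,0,0]}
  ]
}}

```text
time_s: 18.08
tcp_pos: [0.5542, -0.2821, 0.0153]
orientation: [-179.9, -0.1, -2.4]
force: [7.4, 2.2, 0.1]
grip_width: 0.039
grip_force: 72.2
```

```bash
python3 - <<'E'
from ins import *
where(); go([wp(-43,8.2,0,3)])
E
```

```text
phi 0.1 y -0.2 xc -45.8 zc 9.0
18.075 [ 554.2 -282.1   15.3] [-1.799e+02 -1.000e-01 -2.400e+00] [-38.2  29.9  91.6   0.2  58.6  54.2] [7.4 2.2 0.1]
{"rot": [-0.04, -0.02, -0.0], "travel": [0.9, -0.1, 0.3]}
{"rot": [-0.04, -0.02, -0.0], "travel": [0.9, -0.1, 0.3]}
{"rot": [-0.04, -0.02, -0.0], "travel": [0.9, -0.1, 0.3]}
--
```

Request:
{"fn": "arm_command", "kwargs": {
  "increments": [
    {"rot":[0,0,0],"gripper":30,"travel":[1,0,0.1]},
    {"rot":[0,0,0],"gripper":30,"travel":[1,0,0.1]},
    {"rot":[0,0,0],"gripper":30,"travel":[1,0,0]},
    {"rot":[0,0,0],"gripper":30,"travel":[0.5,0,0]},
    {"rot":[0,0,0],"gripper":30,"travel":[0,0,0]}
  ]
}}

```text
time_s: 18.7
tcp_pos: [0.5566, -0.2825, 0.0148]
orientation: [-179.9, 0.1, -2.4]
force: [4.7, 2.0, 1.6]
grip_width: 0.0387
grip_force: 72.3
```

```bash
python3 - <<'E'
from ins import *
where(); go([])
E
```

```text
phi -0.1 y -0.4 xc -43.4 zc 8.5
18.7 [ 556.6 -282.5   14.8] [-1.799e+02  1.000e-01 -2.400e+00] [-38.   30.3  91.    0.1  58.8  54.3] [4.7 2.  1.6]
```

Request:
{"fn": "arm_command", "kwargs": {
  "increments": [
    {"rot":[0,0,0],"gripper":50,"travel":[0,0,0]},
    {"rot":[0,0,0],"gripper":50,"travel":[0,0,0]},
    {"rot":[0,0,0],"gripper":50,"travel":[0,0,0]},
    {"rot":[0,0,0],"gripper":50,"travel":[0,0,-10]},
    {"rot":[0,0,0],"gripper":50,"travel":[0,0,-20]},
    {"rot":[0,0,0],"gripper":50,"travel":[0,0,-40]},
    {"rot":[0,0,0],"gripper":50,"travel":[-20,0,-50]},
    {"rot":[0,0,0],"gripper":50,"travel":[-30,0,-50]}
  ]
}}

```text
time_s: 19.7
tcp_pos: [0.5058, -0.2806, 0.1871]
orientation: [-179.9, 0.2, -2.3]
force: [1.1, -0.0, 1.1]
grip_width: 0.0503
grip_force: 0.0
```

Request:
{"fn": "arm_command", "kwargs": {
  "increments": [
    {"rot":[0,0,0],"gripper":50,"travel":[-30,-40,-40]},
    {"rot":[0,0,0],"gripper":50,"travel":[-30,-55,-20]},
    {"rot":[0,0,0],"gripper":50,"travel":[0,-55,0]},
    {"rot":[0,0,0],"gripper":50,"travel":[0,-55,0]},
    {"rot":[0,0,0],"gripper":50,"travel":[0,-40,0]},
    {"rot":[0,0,0],"gripper":50,"travel":[0,0,0]}
  ]
}}

```text
time_s: 20.45
tcp_pos: [0.4583, -0.0351, 0.2445]
orientation: [-179.8, 0.2, -2.1]
force: [0.1, -0.9, -0.4]
grip_width: 0.0501
grip_force: 0.0
```

```bash
python3 - <<'E'
from ins import *
from plant import arm
p=arm.camera("top"); cv2.imwrite("pics/f.png",cv2.resize(p["img"][110:260,270:430,::-1],None,fx=4,fy=4,interpolation=cv2.INTER_CUBIC))
c,s=np.cos(np.radians(YAW)),np.sin(np.radians(YAW))
for x,y,z in ((47,-20,38),(47,20,38),(-25,-27,47.5),(-35,-27,47.5),(-35,27,47.5),(47,27,23)):
    print(x,y,((proj(p,((CX+x*c-y*s)/1000,(CY+x*s+y*c)/1000,z/1000))-[270,110])*4).round())
E
```

```text
47 -20 [[418. 240.]]
47 20 [[343. 239.]]
-25 -27 [[435. 372.]]
-35 -27 [[435. 391.]]
-35 27 [[332. 389.]]
47 27 [[327. 244.]]
```

View pics/f.png

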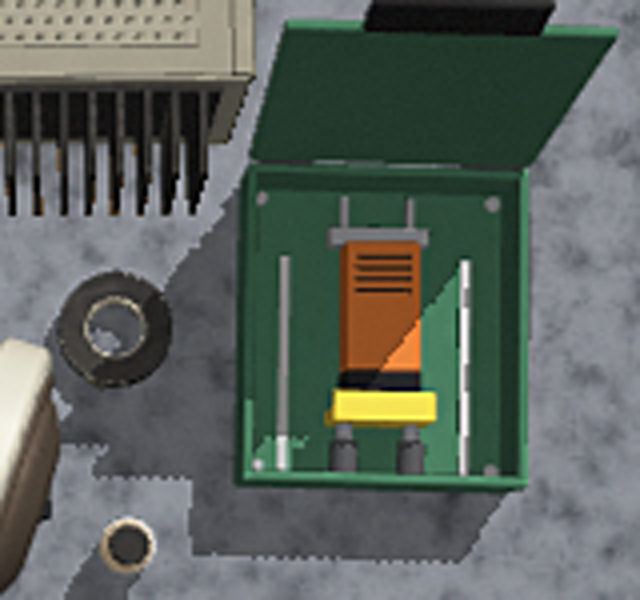

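The picture shows the pack straight and centred between the stop (row 241) and the yellow lip (row 391, so the carriage is pressed back about 10 mm). The lid is standing open.

```bash
python3 -c "
from plant import arm
print(arm.job_done())"
```

```text
the job is handed in; nothing more can be done
None
```

The lid stands open on its springs and the pack lies flat, clamped between the carriage and the stop. I handed the job in at about 20.5 s on the robot clock; the hand-in call returned no verdict.

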